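# Turn a pressed cover over on the turnover ramp and slide it home for marking

## Robot

A 6-joint arm with a two-finger parallel gripper is mounted at the origin on the work surface. World frame = base frame: x ahead of the robot, y to its left, z up, the work surface at z = 0. Lengths are in m, angles in rad, forces in N, time in s.
With the tool pointing down it reaches from about 0.3 to 0.775 m from the base axis. Payload 14.6 kg.
Tool frame: the origin (TCP) lies between the finger pads; the fingertips stand 19 mm ahead of it and the grasp point (between the pads) is the TCP (manip.tcp_to_tips is the distance from the TCP to the fingertips, in m); z points along the fingers, y is the line along which they close (so a half turn about z gives the same grasp; the last joint's range is limited). The gripper opens to 94 mm and grips with 3 to 60 N. Pads are 16 mm wide; open, the fingers measure 119 mm over their backs; the gripper's body (75 mm by 177 mm) begins 78 mm behind the grasp point.
Start: joints at [1.043, 0.3, 1.521, -0, 1.321, -0.067], TCP at [0.245, 0.493, 0.224] pointing down, gripper open.
Joint ranges: [-3.03, 3.03], [-0.79, 2.21], [0.23, 2.52], [-1.04, 4.18], [0, 3.07], [-2.55, 2.55]. Speed limits (rad/s): [2.22, 2.22, 2.57, 3.14, 3.14, 3.14].

## Interface

Orientations are given as [roll, pitch, yaw] about the fixed x, y, z axes, in that order (R = Rz(yaw) Ry(pitch) Rx(roll)).
In Python, from station import manip gives the robot as it stands. The module is installed in compiled form; this text tells all that it offers.
- The arm moves only by the shell command python3 -m pendant 'ROWS' [FORCE]. ROWS is JSON, a list that holds one entry, the list of rows, each a list of 7 numbers: the shift along the tool's x, y, z scaled (see below), then the turn, a rotation vector about the tool's x, y, z scaled (see below), then the closure, from 0 (fully open) to 1 (shut). In form: [[[dx, dy, dz, wx, wy, wz, grip], ...]]. A call has 1 to 12 rows; each row shifts and turns the commanded pose from where the row before left it, along the tool's axes as they then stand; what a row does not reach is not made up. The controller multiplies each number of a shift by 50 cm and each number of a turn by 45 degrees. A row lasts 1/12 s, in which the tool goes at most 41.7 mm and 7.16 degrees, less where a joint would pass 70% of its speed; a pose out of reach is approached as far as the arm can. A call with a number of a shift or a turn outside -1 to 1 is refused whole. A call with a gripper value outside its range is refused whole. The fingers move at their own pace and stop on an object; FORCE is the grip in N (left out, the last holds). Time passes only in rows, so rows that do not move let the fingers close. It gives the time, the measured TCP pose, the force, the opening and the grip force at its end, in the units of the state.
- manip.get_state(): the state, without advancing time (a new reading comes with each control period).
- manip.snapshot(name): name is "scene" or "side" or "wrist"; returns a dict with "image" (420x560x3 uint8, blue, green, red), "vertical_fov" (degrees; the focal length in pixels is half the picture's height over the tangent of half this angle, whatever the lens; pixels are square), "cx", "cy" (the principal point, pixels), "T" (4x4, takes a point from camera to world coordinates); the wrist camera has in their place "tool_from_camera" (4x4, takes a point from camera to tool coordinates, whose origin is the TCP and whose axes are the flange's). Camera axes: x right, y down, z forward; pixel columns grow to the right and rows downward; lengths in m; the calibration is good to about 2 mm. The wrist camera is an equidistant fisheye: a pixel r from the principal point sees the ray r / f radians off the axis. A picture is of the moment at which its call begins: read the wrist's pose just before it. There is no depth.
- manip.hand_in(): hands the job in; it is judged then, once.
Trained networks look in a picture, given as the dict that the camera call returned (one of the last four; its "shot" number tells which), for a name from the list of things; names that differ only in an ending like _2 or _b are one class to them, and where a whole thing is asked for, a point or a joint stands for the part that bears it (a point fixed in the world has none). Each returns a list of dicts, best first, with "score" (0 to 1); they miss things now and then, are a little off and sometimes report something else, mostly with a low value. They report only what shows in the picture. A call takes as long as a camera call. They do not tell look-alikes from the thing itself.
- manip.trace(picture, name): "pixels" (420x560 bool, what is visible of it) and "xy" ([column, row] in pixels, amid what is visible of it).
The state is a dict: "time": time; "joint_pos": joint angles; "dq": joint speeds; "tau": joint torques, N m; "ee_pos": TCP position; "ee_rot": TCP orientation; "force": force on the tool from outside, world axes, zero at the start; "ft_torque": the same for the moment, N m; "finger_gap": opening from 0.0 (shut) to 1.0 (fully open); "grip_force": force on a finger pad.
Only numpy, scipy, OpenCV 4.12 (cv2) and the standard library are available. Lean on these libraries where they do the work, as an engineer would, in place of code of your own. Each camera call takes 0.05 s, during which the arm holds its last target. There are 200 camera calls.

## Task

The pressed aluminium cover lies open side up on the upper deck of the turnover ramp. Without lifting it up above the deck, push it over the deck's edge so that it stands on end against the steep ramp, tip it on over so that it lies flat on the lower bed with its open side down, and then slide it fully home into the corner of the end stop and the side fence, touching both, and let go of it. Do not disturb the tumbler, the bottle or the lens cap.

Things in the scene. Friction and masses are not known exactly. Their poses are not given: they have to be found in the camera images.
- turnover: Fixed turnover ramp, 400 mm long (x), 170 mm wide (y). Origin: centre of its underside, on the table; x is the way of travel, upper deck to lower bed; z up. Level upper deck from x = -200 to -30 mm, 90 mm above the table, no rims; then the steep ramp; then the level lower bed, 12 mm above the table, to x = 192 mm.
- deck_edge (a point): Middle of the upper deck's edge (turnover x = -30 mm), where the ramp begins, 90 mm above the table; axes as the turnover's. The cover tips over here once its centre is past the edge.
- ramp_foot (a point): Middle of the ramp's foot, where it meets the lower bed (turnover x = -2 mm, 12 mm above the table). The ramp is 70 degrees steep. A cover standing here leans on the ramp, sheet to the ramp, its leading wall on the bed, its upper 35 mm above the deck's level; pushed at the top from the deck side it falls on to its open side once about 10 degrees past upright.
- bed_corner (a point): Corner at the bed's level where the end stop (bar across the bed, face at turnover x = 192 mm) meets the side fence (bar along the bed's -y side from x = 37 to 192 mm, face at y = -75 mm). Both stand 12 mm above the bed; the bed's +y side is open.
- cover_centre (a point): Centre (half-way up) of the loose aluminium cover, a shallow lid 120 (its x) x 100 (y) x 18 mm high, 0.15 to 0.25 kg: a 4 mm sheet with a window 60 (x) x 50 (y) mm through its middle, and a wall 4 mm thick, 14 mm high around its edge on the open side. z points out of the open side: up at the start, down when turned over. Starts up to 15 degrees askew, x along the travel.
- home (a point): Where the cover's centre belongs at the end: cover open side down, touching the end stop and the side fence; 21 mm above the table; axes as the turnover's.
- tumbler_centre (a point): Bystander: glass tumbler, 72 mm across, 90 mm high; point half-way up.
- bottle_centre (a point): Bystander: glass bottle, 68 mm across, 130 mm high; point half-way up.
- lens_cap_centre (a point): Bystander: black lens cap, a disc 68 mm across, 26 mm high; point half-way up.
Not all that is in view belongs to the job. Of the things shaped like the part that bears cover_centre, the aluminium one is meant.

How it is judged:
By the outcome, as a careful person would: the job done as asked, in the order asked, and still so for the second after the job is handed in, with the robot touching nothing.
It also fails if it takes over 61 s, if anything falls off the work surface, if the arm or the gripper's body presses on something with over 40 N, if the wrist force passes 120 N, or if a joint passes its speed limit or range.

## Working session

There is one attempt and no reset: what is moved stays moved. The work goes in short steps, Python scripts to look and compute and a shell command to move; the robot and the scene stay as the last step left them, time stands still between calls to the robot, and variables do not carry over. Pictures are saved under pics/ and viewed, at most 10 in all, crops included, and the job is handed in when it is done.

```bash
mkdir -p pics; cat > h.py <<'E'
import numpy as np, cv2
from station import manip
from scipy.spatial.transform import Rotation as R
def tool():
    s=manip.get_state(); T=np.eye(4); e=np.array(s["ee_rot"]); 
    T[:3,:3]=R.from_euler('xyz',e).as_matrix() if e.size==3 else e.reshape(3,3); T[:3,3]=s["ee_pos"]; return T
def snap(n):
    T=tool(); p=manip.snapshot(n)
    p["W"]=T@np.array(p["tool_from_camera"]) if n=="wrist" else np.array(p["T"])
    p["n"]=n; return p
def f(p): return 210/np.tan(np.radians(p["vertical_fov"])/2)
def ray(p,uv):
    d=(np.array(uv,float)-[p["cx"],p["cy"]])/f(p)
    if p["n"]=="wrist":
        r=np.linalg.norm(d); v=np.r_[d/max(r,1e-9)*np.sin(r),np.cos(r)]
    else: v=np.r_[d,1]
    v=p["W"][:3,:3]@v; return p["W"][:3,3],v/np.linalg.norm(v)
def atz(p,uv,z):
    o,v=ray(p,uv); return o+v*(z-o[2])/v[2]
def proj(p,X):
    c=np.linalg.inv(p["W"])@np.r_[X,1]; c=c[:3]
    if p["n"]=="wrist":
        n=np.linalg.norm(c[:2]); t=np.arctan2(n,c[2]); d=c[:2]/max(n,1e-9)*t
    else: d=c[:2]/c[2]
    return d*f(p)+[p["cx"],p["cy"]]
def tri(a,ua,b,ub):
    o1,v1=ray(a,ua);o2,v2=ray(b,ub)
    s=np.linalg.lstsq(np.c_[v1,-v2],o2-o1,rcond=None)[0]
    return (o1+s[0]*v1+o2+s[1]*v2)/2, np.linalg.norm(o1+s[0]*v1-o2-s[1]*v2)
E
python3 - <<'E'
from h import *
np.set_printoptions(precision=3,suppress=True)
s=manip.get_state(); print(s["ee_pos"],s["ee_rot"],s["time"])
P={}
for n in ("scene","side","wrist"):
    p=P[n]=snap(n); cv2.imwrite(f"pics/{n}0.png",p["image"])
    print(n,p["vertical_fov"],p["W"].round(3).tolist())
    for k in ("turnover","cover_centre","tumbler_centre","bottle_centre","lens_cap_centre"):
        print(n,k,[(round(r["score"],2),np.round(r["xy"]).tolist(),int(r["pixels"].sum())) for r in manip.trace(p,k)])
cv2.imwrite("pics/ab.png",cv2.resize(np.vstack([P["scene"]["image"],P["side"]["image"]]),None,fx=.71,fy=.71))
E
```

```text
[0.244 0.492 0.224] [-3.141 -0.     2.681] 0.0
scene 46.29938821902076 [[0.662, 0.65, -0.374, 1.061], [0.75, -0.574, 0.329, -0.492], [-0.001, -0.499, -0.867, 1.309], [0.0, 0.0, 0.0, 1.0]]
scene turnover [(0.69, [307.0, 200.0], 5975)]
scene cover_centre [(0.75, [308.0, 202.0], 6078), (0.71, [272.0, 201.0], 1049), (0.7, [276.0, 295.0], 1247), (0.65, [211.0, 241.0], 1141)]
scene tumbler_centre [(0.87, [353.0, 106.0], 572), (0.36, [144.0, 290.0], 807)]
scene bottle_centre [(0.7, [141.0, 292.0], 809)]
scene lens_cap_centre [(0.65, [342.0, 268.0], 455)]
side 42.48894250260783 [[0.889, -0.316, 0.331, -0.046], [-0.457, -0.583, 0.672, -1.218], [-0.019, -0.748, -0.663, 1.273], [0.0, 0.0, 0.0, 1.0]]
side turnover [(0.69, [276.0, 226.0], 4074), (0.68, [340.0, 338.0], 846)]
side cover_centre [(0.95, [282.0, 224.0], 776), (0.89, [312.0, 293.0], 997), (0.68, [358.0, 253.0], 749)]
side tumbler_centre [(0.59, [193.0, 177.0], 494)]
side bottle_centre [(0.97, [336.0, 340.0], 843)]
side lens_cap_centre [(0.55, [340.0, 211.0], 289)]
wrist 65.70646984690485 [[0.446, 0.865, 0.23, 0.177], [0.895, -0.431, -0.115, 0.526], [-0.0, 0.257, -0.966, 0.384], [0.0, 0.0, 0.0, 1.0]]
wrist turnover [(0.63, [182.0, 369.0], 1327)]
wrist cover_centre []
wrist tumbler_centre [(0.81, [253.0, 307.0], 2021)]
wrist bottle_centre []
wrist lens_cap_centre []
```

View pics/scene0.png

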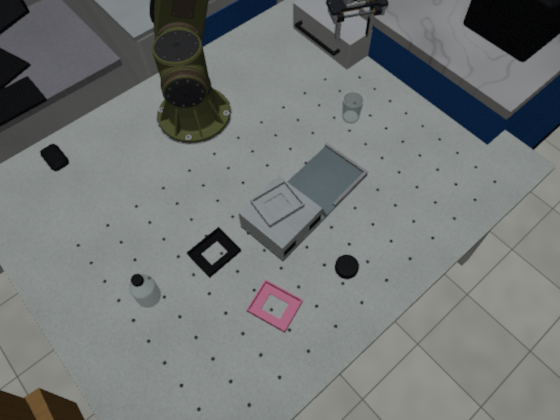

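View pics/side0.png

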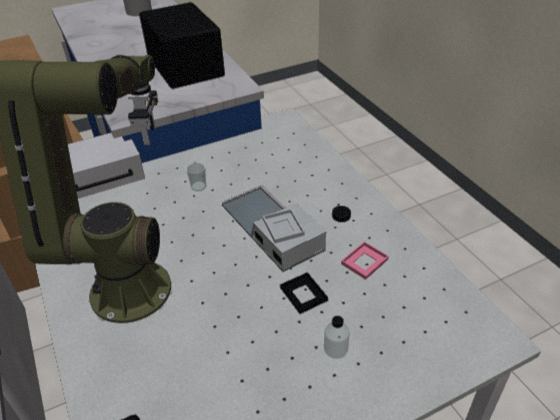

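The scene view shows three cover look-alikes: aluminium on the deck at (276,203), black on the table at (213,252) and pink on the table at (275,305). In the side view they are at (282,224), (304,293) and (365,260). I choose the aluminium one on the ramp deck. The tumbler is at (353,106), the bottle at (143,290) and the lens cap at (346,266).

```bash
cat > fit.py <<'E'
from h import *
from scipy.optimize import minimize
import itertools
box=lambda x0,x1,y0,y1,z0,z1:np.array(list(itertools.product((x0,x1),(y0,y1),(z0,z1))))
TURN=[box(-.2,-.03,-.085,.085,0,.09),box(-.03,.2,-.085,.085,0,.012),
 np.array([[x,y,z] for y in(-.085,.085) for x,z in((-.03,0),(-.03,.09),(-.002,.012),(-.002,0))]),box(.192,.2,-.085,.085,0,.024),box(.037,.2,-.085,-.075,0,.024)]
COV=[box(-.06,.06,-.05,.05,-.009,.009)]
def sil(p,parts,M):
    im=np.zeros((840,1120),np.uint8)
    for b in parts:
        q=np.array([proj(p,M[:3,:3]@x+M[:3,3]) for x in b])*2
        cv2.fillConvexPoly(im,cv2.convexHull(q.astype(np.float32)).round().astype(np.int32),1)
    return im
def mat(v,z):
    M=np.eye(4);M[:3,:3]=R.from_euler('z',v[2]).as_matrix();M[:3,3]=[v[0],v[1],z];return M
def fit(views,parts,z,v0):
    ms=[(p,cv2.resize(m.astype(np.uint8),(1120,840),interpolation=cv2.INTER_LINEAR)) for p,m in views]
    def c(u):
        v=u*[.1,.1,.5]; t=0
        for p,m in ms:
            s=sil(p,parts,mat(v,z)); t+=1-(s&m).sum()/max((s|m).sum(),1)
        return t
    v=np.array(v0)/[.1,.1,.5]
    for k in (.3,.1,.03):
        r=minimize(c,v,method="Nelder-Mead",options=dict(initial_simplex=np.array([v]+[v+k*e for e in np.eye(3)]),xatol=1e-3,fatol=1e-4)); v=r.x
    return v*[.1,.1,.5],r.fun
E
python3 - <<'E'
from fit import *
np.set_printoptions(precision=4,suppress=True)
A=snap("scene");B=snap("side")
def pick(p,k,uv):
    r=[q for q in manip.trace(p,k) if np.hypot(*(np.array(q["xy"])-uv))<15]; 
    r=min(r,key=lambda q:q["pixels"].sum()) if k[0]=='c' else r[0]; return r
ca,cb=pick(A,"cover_centre",(274,202)),pick(B,"cover_centre",(282,224))
ta,tb=pick(A,"turnover",(307,200)),pick(B,"turnover",(276,226))
print("cov tri",tri(A,ca["xy"],B,cb["xy"]))
close=lambda m:cv2.morphologyEx(m.astype(np.uint8),cv2.MORPH_CLOSE,np.ones((25,25)))
cm=[close(ca["pixels"]),close(cb["pixels"])]
g=atz(A,(307,200),.05); d=atz(A,(345,160),.01)-atz(A,(282,222),.09); y0=np.arctan2(d[1],d[0]); print(g,y0)
T,e=fit([(A,ta["pixels"]|(cm[0]>0)),(B,tb["pixels"]|(cm[1]>0))],TURN,0,[g[0],g[1],y0]); print("turn",T,np.degrees(T[2]),e)
C0=tri(A,ca["xy"],B,cb["xy"])[0]
C,e2=fit([(A,cm[0]),(B,cm[1])],COV,.099,[C0[0],C0[1],T[2]]); print("cov",C,np.degrees(C[2]),e2)
print("in turn frame",R.from_euler('z',-T[2]).apply(np.r_[C[:2]-T[:2],0]))
for k,ua,ub in (("tumbler_centre",(353,106),(196,177)),("bottle_centre",(143,290),(336,340)),("lens_cap_centre",(346,266),(340,212))):
    print(k,tri(A,ua,B,ub))
np.save("T.npy",T);np.save("C.npy",C)
out=[]
for p,o in ((A,(180,120)),(B,(190,150))):
    im=cv2.resize(p["image"],None,fx=4,fy=4,interpolation=cv2.INTER_CUBIC)
    for parts,M,c in((TURN,mat(T,0),(0,0,255)),(COV,mat(C,.099),(0,255,0))):
        s=cv2.resize(sil(p,parts,M),None,fx=2,fy=2,interpolation=0)
        cv2.drawContours(im,cv2.findContours(s,cv2.RETR_EXTERNAL,cv2.CHAIN_APPROX_NONE)[0],-1,c,1)
    out.append(im[o[1]*4:o[1]*4+600,o[0]*4+(120 if p is A else 0):][:,:400 if p is B else 400] if 0 else cv2.resize(im[o[1]*4:o[1]*4+600,o[0]*4:o[0]*4+780],(400,308)))
cv2.imwrite("pics/fit.png",np.hstack(out))
E
```

```text
cov tri (array([ 0.4975, -0.0647,  0.1225]), np.float64(0.003881241792371662))
[0.5333 0.0356 0.05  ] 1.7807045996962816
turn [0.5094 0.0527 1.6957] 97.15643006617611 0.07525588126842864
cov [ 0.5039 -0.056   1.4574] 83.50496221645095 0.12332988669477007
in turn frame [-0.1072  0.019   0.    ]
tumbler_centre (array([0.3616, 0.4018, 0.0424]), np.float64(0.002365737756357579))
bottle_centre (array([ 0.4468, -0.4847,  0.0466]), np.float64(0.0017068593113327387))
lens_cap_centre (array([ 0.751 , -0.0106,  0.0168]), np.float64(0.007913093911639746))
```

View pics/fit.png

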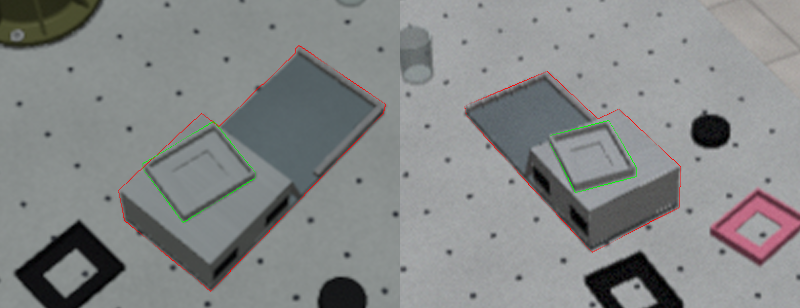

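The fit agrees with both pictures: red outlines the turnover and green the cover. The crop confirms the aluminium tray is on the deck, about 14° askew. Now I rotate the tool so that tool x lies along turnover x.

```bash
cat > st.py <<'E'
from h import *
np.set_printoptions(precision=1,suppress=True)
T=np.load("T.npy"); M=R.from_euler('z',T[2]).as_matrix(); s=manip.get_state(); W=tool()
p=M.T@(W[:3,3]-[T[0],T[1],0])
print("TCP turn mm",p*1e3,"tipz",(p[2]-manip.tcp_to_tips)*1e3,"F(turn)",M.T@np.array(s["force"]),"gap",round(s["finger_gap"],2),"t",round(s["time"],2),"rot",np.degrees(R.from_matrix(M.T@W[:3,:3]).as_euler('xyz')))
E
python3 -m pendant '[[[0,0,0,0,0,0.157,0.36],[0,0,0,0,0,0.157,0.36],[0,0,0,0,0,0.157,0.36],[0,0,0,0,0,0.157,0.36],[0,0,0,0,0,0.157,0.36],[0,0,0,0,0,0.157,0.36],[0,0,0,0,0,0.157,0.36],[0,0,0,0,0,0.154,0.36],[0,0,0,0,0,0,0.36]]]'; python3 st.py
```

```text
time: 1.95
ee_pos: [0.2446, 0.4926, 0.2244]
ee_rot: [-3.142, 0.0, 1.691]
force: [0.5, 0.2, 0.9]
finger_gap: 0.641
grip_force: 0.0
TCP turn mm [469.5 207.9 224.4] tipz 205.42881618434805 F(turn) [ 0.1 -0.5  0.9] gap 0.64 t 1.95 rot [-180.     0.    -0.3]
```

```bash
python3 -m pendant '[[[-0.0776,0.0219,0,0,0,0,0.36],[-0.0776,0.0219,0,0,0,0,0.36],[-0.0776,0.0219,0,0,0,0,0.36],[-0.0776,0.0219,0,0,0,0,0.36],[-0.0776,0.0219,0,0,0,0,0.36],[-0.0776,0.0219,0,0,0,0,0.36],[-0.0776,0.0219,0,0,0,0,0.36],[-0.0776,0.0219,0,0,0,0,0.36],[-0.0776,0.0219,0,0,0,0,0.36]]]' >/dev/null
python3 -m pendant '[[[-0.0776,0.0219,0,0,0,0.007,0.36],[-0.0776,0.0219,0,0,0,0,0.36],[-0.0776,0.0219,0,0,0,0,0.36],[-0.0776,0.0219,0,0,0,0,0.36],[-0.0776,0.0219,0,0,0,0,0.36],[-0.0776,0.0219,0,0,0,0,0.36],[-0.0776,0.0219,0,0,0,0,0.36],[-0.0776,0.0219,0,0,0,0,0.36],[0,0,0,0,0,0,0.36],[0,0,0,0,0,0,0.36]]]'; python3 st.py
python3 - <<'E'
from fit import *
p=snap("wrist"); im=p["image"].copy()
T=np.load("T.npy");C=np.load("C.npy")
for r in manip.trace(p,"cover_centre"): print(r["score"],r["xy"],r["pixels"].sum(),atz(p,r["xy"],.099))
print(proj(p,[C[0],C[1],.099]))
for parts,M,c in((TURN[:1],mat(T,0),(0,0,255)),(TURN[1:2],mat(T,0),(255,0,0)),(COV,mat(C,.099),(0,255,0))):
    s=cv2.resize(sil(p,parts,M),(560,420),interpolation=0)
    cv2.drawContours(im,cv2.findContours(s,cv2.RETR_EXTERNAL,cv2.CHAIN_APPROX_NONE)[0],-1,c,1)
cv2.imwrite("pics/w1.png",im)
E
```

```text
time: 3.53
ee_pos: [0.5107, -0.1404, 0.2238]
ee_rot: [-3.141, -0.0, 1.692]
force: [0.4, 0.2, -0.3]
finger_gap: 0.639
grip_force: 0.0
TCP turn mm [-191.7   22.8  223.8] tipz 204.83847635128515 F(turn) [ 0.1 -0.4 -0.3] gap 0.64 t 3.53 rot [-180.    -0.    -0.2]
0.86 [419.3, 256.1] 2739 [ 0.65522291 -0.17354031  0.099     ]
0.82 [258.8, 107.2] 12722 [ 0.48012919 -0.05341803  0.099     ]
0.64 [255.5, 263.1] 3345 [ 0.49230192 -0.19760413  0.099     ]
[285.74841363 113.27451173]
```

View pics/w1.png

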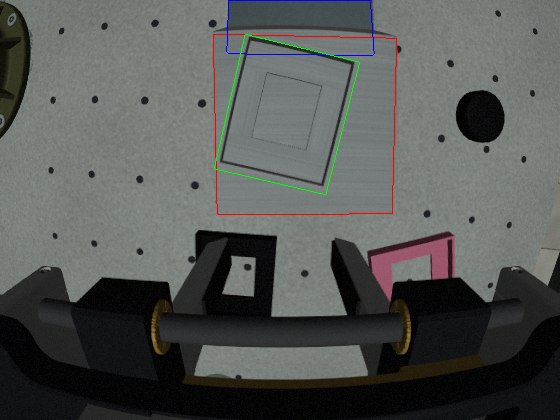

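Both candidates and outlines agree in the wrist view: the aluminium tray is centred near (288,113), and its rear edge sits between the two fingers. Now I descend behind it.

```bash
python3 -m pendant '[[[-0.008,0,0.07,0,0,0.004,0.36],[0,0,0.07,0,0,0,0.36],[0,0,0.06,0,0,0,0.36],[0,0,0.018,0,0,0,0.36],[0,0,0,0,0,0,0.36],[0,0,0,0,0,0,0.36]]]' >/dev/null; python3 st.py
python3 -m pendant '[[[0.008,0,0,0,0,0,0.36],[0.008,0,0,0,0,0,0.36],[0.008,0,0,0,0,0,0.36],[0.008,0,0,0,0,0,0.36],[0.008,0,0,0,0,0,0.36],[0.008,0,0,0,0,0,0.36],[0.008,0,0,0,0,0,0.36],[0.008,0,0,0,0,0,0.36],[0.008,0,0,0,0,0,0.36],[0.008,0,0,0,0,0,0.36],[0.008,0,0,0,0,0,0.36],[0,0,0,0,0,0,0.36]]]' >/dev/null; python3 st.py
python3 - <<'E'
from fit import *
p=snap("wrist")
cv2.imwrite("pics/w2.png",p["image"])
E
```

```text
TCP turn mm [-193.9   22.   116.9] tipz 97.89602811613581 F(turn) [ 0.8 -0.5  0.9] gap 0.64 t 4.13 rot [179.9   0.   -0.3]
TCP turn mm [-149.5   22.4  115.3] tipz 96.30206917309825 F(turn) [ 0.8  0.6 -0.5] gap 0.64 t 5.13 rot [-180.    -0.    -0.4]
```

View pics/w2.png

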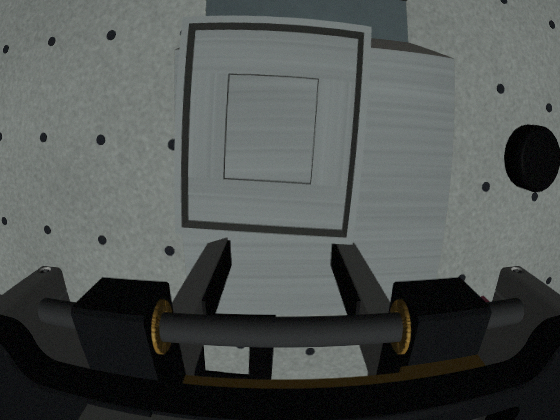

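The cover is now nearly aligned, with rear edge at row ~230, but its left side is close to the deck's +y side. I push on with a slight drift toward −y and stop just short of tipping.

```bash

python3 -m pendant '[[[0.008,0,0.002,0,0,0.004,0.36],[0.008,0.002,0.002,0,0,0,0.36],[0.008,0.002,0,0,0,0,0.36],[0.008,0.002,0,0,0,0,0.36],[0.008,0.002,0,0,0,0,0.36],[0.008,0.002,0,0,0,0,0.36],[0.008,0.002,0,0,0,0,0.36],[0.008,0.002,0,0,0,0,0.36],[0.006,0.002,0,0,0,0,0.36],[0,0,0,0,0,0,0.36]]]' >/dev/null; python3 st.py
python3 - <<'E'
from fit import *
p=snap("wrist"); cv2.imwrite("pics/w3.png",p["image"])
T=np.load("T.npy");M=R.from_euler('z',T[2]).as_matrix()
for r in manip.trace(p,"cover_centre")[:3]:
    m=cv2.morphologyEx(r["pixels"].astype(np.uint8),cv2.MORPH_CLOSE,np.ones((5,5)))
    c=max(cv2.findContours(m,cv2.RETR_EXTERNAL,cv2.CHAIN_APPROX_NONE)[0],key=cv2.contourArea)[:,0]
    w=np.array([atz(p,u,.108) for u in c]); q=(w-[T[0],T[1],0])@M
    b=cv2.minAreaRect((q[:,:2]*1e3).astype(np.float32)); print(r["score"],r["xy"],b)
E
```

```text
TCP turn mm [-114.8   13.7  113.5] tipz 94.49068739215436 F(turn) [-0.8 -0.7 -1.6] gap 0.64 t 6.02 rot [180.   -0.   -0.6]
0.94 [218.4, 132.3] ((-44.70613098144531, 23.06534194946289), (100.4946060180664, 120.62723541259766), 89.3493881225586)
0.71 [247.8, 358.2] ((-192.2695770263672, 50.12480926513672), (49.91514587402344, 23.174585342407227), 88.48091125488281)
```

Measured: cover centre at (−45, 23) mm, aligned, size as given. Next I tip it over the edge.

```bash

python3 -m pendant '[[[0.005,0,0,0,0,0.012,0.36],[0.005,0,0,0,0,0,0.36],[0.005,0,0,0,0,0,0.36],[0.005,0,0,0,0,0,0.36],[0.005,0,0,0,0,0,0.36],[0.005,0,0,0,0,0,0.36],[0.005,0,0,0,0,0,0.36],[0.005,0,0,0,0,0,0.36],[0,0,0,0,0,0,0.36],[0,0,0,0,0,0,0.36],[0,0,0,0,0,0,0.36],[0,0,0,0,0,0,0.36]]]' >/dev/null; python3 st.py
python3 - <<'E'
from fit import *
p=snap("wrist");q=snap("side"); a=cv2.resize(q["image"][140:290,190:390],(560,420),interpolation=cv2.INTER_CUBIC)
cv2.imwrite("pics/w4.png",np.hstack([cv2.resize(x,(400,300)) for x in (p["image"],a)]))
E
```

```text
TCP turn mm [-95.4  13.6 113.4] tipz 94.3834545218138 F(turn) [-0.6  0.1 -0.3] gap 0.64 t 7.12 rot [-180.    -0.    -1.2]
```

View pics/w4.png

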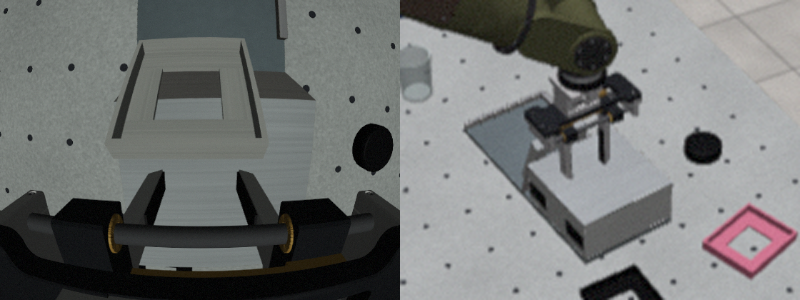

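The wrist view shows the cover tilted over the edge, with the deck edge visible through the window at about row 100. I let time pass and look again.

```bash

python3 -m pendant '[[[0,0,0,0,0,-0.026,0.36],[0,0,0,0,0,0,0.36],[0,0,0,0,0,0,0.36],[0,0,0,0,0,0,0.36],[0,0,0,0,0,0,0.36],[0,0,0,0,0,0,0.36]]]' >/dev/null; python3 st.py
python3 - <<'E'
from fit import *
p=snap("wrist");q=snap("scene"); a=cv2.resize(q["image"][120:270,220:420],(560,420),interpolation=cv2.INTER_CUBIC)
print(p["W"].round(2).tolist())
cv2.imwrite("pics/w5.png",np.hstack([cv2.resize(x,(400,300)) for x in (p["image"],a)]))
E
```

```text
TCP turn mm [-95.4  13.6 113.4] tipz 94.44097126670633 F(turn) [0.1 0.2 0.9] gap 0.64 t 7.72 rot [-180.   -0.    0.]
[[0.99, 0.12, 0.03, 0.5], [0.12, -0.96, -0.26, 0.03], [-0.0, 0.26, -0.97, 0.27], [0.0, 0.0, 0.0, 1.0]]
```

View pics/w5.png

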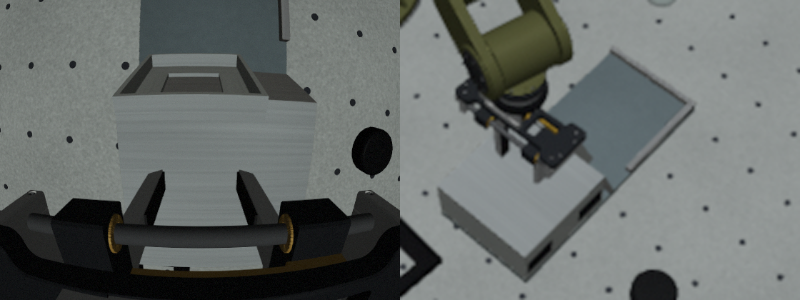

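```bash
python3 - <<'E'
from fit import *
p=snap("wrist");T=np.load("T.npy");M=mat(T,0)
for x,z in((-.043,.125),(-.035,.105),(-.002,.012),(-.026,.131)):
    print(x,z,[proj(p,(M@[x,y,z,1])[:3]).round().tolist() for y in(-.027,.073)])
for r in manip.trace(p,"cover_centre")[:2]:
    m=r["pixels"]; ys,xs=np.where(m); print(r["score"],xs.min(),xs.max(),ys.min(),ys.max())
    for v in(ys.max()-3,ys.max()-6,ys.max()-9): print(v,xs[ys==v].min(),xs[ys==v].max())
E
```

```text
-0.043 0.125 [[369.0, 174.0], [159.0, 175.0]]
-0.035 0.105 [[359.0, 153.0], [171.0, 154.0]]
-0.002 0.012 [[333.0, 102.0], [208.0, 103.0]]
-0.026 0.131 [[373.0, 139.0], [153.0, 141.0]]
0.88 158 375 74 169
166 162 370
163 163 371
160 162 372
0.75 195 264 371 379
376 243 264
373 195 253Traceback (most recent call last):
  File "<stdin>", line 7, in <module>
    return umr_minimum(a, axis, None, out, keepdims, initial, where)
ValueError: zero-size array to reduction operation minimum which has no identity
```

Position matches a cover standing at the ramp foot (columns 162–370, bottom row about 170, against a predicted 159–369 and 174). I raise slightly, centre on it and push the top over.

```bash

python3 -m pendant '[[[0.02,-0.018,-0.012,0,0,0,0.36],[0.03,0,0,0,0,0,0.36],[0.03,0,0,0,0,0,0.36],[0.008,0,0,0,0,0,0.36],[0.008,0,0,0,0,0,0.36],[0.008,0,0,0,0,0,0.36],[0.008,0,0,0,0,0,0.36],[0.008,0,0,0,0,0,0.36],[0.008,0,0,0,0,0,0.36],[0.008,0,0,0,0,0,0.36],[0.008,0,0,0,0,0,0.36],[0.008,0,0,0,0,0,0.36]]]' >/dev/null; python3 st.py
python3 -m pendant '[[[0.008,0,0,0,0,0,0.36],[0.008,0,0,0,0,0,0.36],[0.008,0,0,0,0,0,0.36],[0.008,0,0,0,0,0,0.36],[0.008,0,0,0,0,0,0.36],[0.008,0,0,0,0,0,0.36],[0.008,0,0,0,0,0,0.36],[0.008,0,0,0,0,0,0.36],[0,0,0,0,0,0,0.36],[0,0,0,0,0,0,0.36],[0,0,0,0,0,0,0.36],[0,0,0,0,0,0,0.36]]]' >/dev/null; python3 st.py
python3 - <<'E'
from fit import *
p=snap("wrist"); cv2.imwrite("pics/w6.png",p["image"])
for r in manip.trace(p,"cover_centre")[:2]: print(r["score"],r["xy"],r["pixels"].sum())
E
```

```text
TCP turn mm [-19.   22.6 119.4] tipz 100.4250985913078 F(turn) [-0.4 -0.4 -0.1] gap 0.64 t 8.92 rot [-180.   -0.    0.]
TCP turn mm [ 12.5  22.6 119.4] tipz 100.40440460788068 F(turn) [ 0.  -0.7  0.4] gap 0.64 t 9.92 rot [-180.    0.    0.]
0.75 [247.9, 135.4] 14723
```

View pics/w6.png

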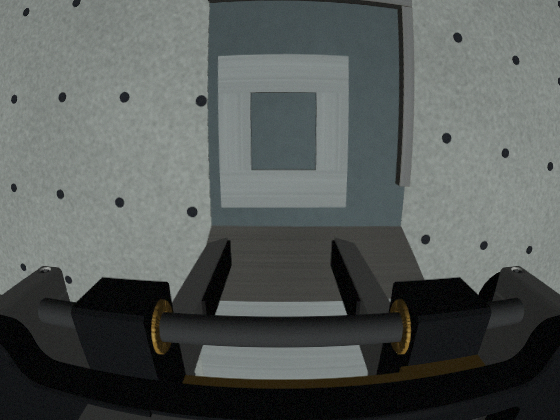

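The cover lies flat, sheet up, with its window centred near (283,131), and is aligned with the bed. Now I measure the window and close the fingers to use it for dragging.

```bash
cat > mc.py <<'E'
from fit import *
p=snap("wrist");T=np.load("T.npy");M=R.from_euler('z',T[2]).as_matrix()
for r in manip.trace(p,"cover_centre")[:2]:
    m=cv2.morphologyEx(r["pixels"].astype(np.uint8),cv2.MORPH_CLOSE,np.ones((3,3)))
    cs,h=cv2.findContours(m,cv2.RETR_CCOMP,cv2.CHAIN_APPROX_NONE)
    for c in cs:
        if cv2.contourArea(c)<800: continue
        q=(np.array([atz(p,u,.030) for u in c[:,0]])-[T[0],T[1],0])@M
        print(round(r["score"],2),cv2.minAreaRect((q[:,:2]*1e3).astype(np.float32)))
E
python3 mc.py; python3 -m pendant '[[[0,0,0,0,0,0,1],[0,0,0,0,0,0,1],[0,0,0,0,0,0,1],[0,0,0,0,0,0,1],[0,0,0,0,0,0,1],[0,0,0,0,0,0,1],[0,0,0,0,0,0,1],[0,0,0,0,0,0,1]]]' 10 >/dev/null; python3 st.py
```

```text
0.7 ((82.11505126953125, 21.740413665771484), (120.94049072265625, 100.42390441894531), 0.1134854257106781)
0.7 ((82.66200256347656, 21.762432098388672), (59.79417037963867, 50.99641799926758), 0.4017046391963959)
TCP turn mm [ 12.6  22.6 119.4] tipz 100.43839074968255 F(turn) [ 0.1 -0.3 -0.9] gap 0.11 t 10.78 rot [-180.    0.    0.]
```

```bash
python3 -m pendant '[[[0.07,0.001,0,0,0,0,1],[0.07,0,0,0,0,0,1],[0,0,0,0,0,0,1],[0,0,0.05,0,0,0,1],[0,0,0.05,0,0,0,1],[0,0,0.04,0,0,0,1],[0,0,0.02,0,0,0,1],[0,0,0.004,0,0,0,1],[0,0,0,0,0,0,1],[0,0,0,0,0,0,1]]]' >/dev/null; python3 st.py
python3 -m pendant '[[[0.02,0,0,0,0,0,1],[0.016,0,0,0,0,0,1],[0.008,0,0,0,0,0,1],[0.008,0,0,0,0,0,1],[0.008,0,0,0,0,0,1],[0.008,0,0,0,0,0,1],[0.008,0,0,0,0,0,1],[0.008,0,0,0,0,0,1],[0.008,0,0,0,0,0,1],[0.008,0,0,0,0,0,1],[0.008,0,0,0,0,0,1],[0,0,0,0,0,0,1]]]' >/dev/null; python3 st.py
```

```text
TCP turn mm [82.5 21.5 38.5] tipz 19.464879655101086 F(turn) [-0.8  0.1  0.4] gap 0.01 t 11.62 rot [179.9  -0.    0. ]
TCP turn mm [137.3  22.2  37.4] tipz 18.385855968228785 F(turn) [-0.2 -0.1 -0.8] gap 0.01 t 12.62 rot [-180.   -0.    0.]
```

```bash
python3 -m pendant '[[[0.005,0,0,0,0,0,1],[0.005,0,0,0,0,0,1],[0.005,0,0,0,0,0,1],[0.005,0,0,0,0,0,1],[0.005,0,0,0,0,0,1],[0.004,0,0,0,0,0,1],[0.002,0,0,0,0,0,1],[0,0,0,0,0,0,1]]]' >/dev/null; python3 st.py
python3 -m pendant '[[[0.002,0,0,0,0,0,1],[0.002,0,0,0,0,0,1],[0,0,0,0,0,0,1]]]' >/dev/null; python3 st.py
```

```text
TCP turn mm [152.4  22.1  37.4] tipz 18.44199394540219 F(turn) [-0.4  0.5 -0.1] gap 0.01 t 13.28 rot [180.  -0.   0.]
TCP turn mm [154.2  22.1  37.5] tipz 18.481086861914044 F(turn) [-0.7  0.1 -0.1] gap 0.01 t 13.53 rot [180.  -0.   0.]
```

```bash
for i in 1; do python3 -m pendant '[[[0.002,0,0,0,0,0,1],[0.002,0,0,0,0,0,1],[0,0,0,0,0,0,1]]]' >/dev/null; python3 st.py; done; python3 mc.py
```

```text
TCP turn mm [155.1  22.1  37.5] tipz 18.488361348808194 F(turn) [-10.7   0.    2.1] gap 0.01 t 13.78 rot [-180.     0.1    0. ]
0.59 ((168.25245666503906, 22.084781646728516), (56.72651290893555, 100.1949462890625), 0.24398836493492126)
```

The end stop is reached (10 N). I back off inside the window and push towards the fence.

```bash
python3 -m pendant '[[[-0.024,0,0,0,0,0,1],[-0.023,0,0,0,0,0,1],[0,0.02,0,0,0,0,1],[0,0.006,0,0,0,0,1],[0,0.006,0,0,0,0,1],[0,0.006,0,0,0,0,1],[0,0.006,0,0,0,0,1],[0,0.006,0,0,0,0,1],[0,0.006,0,0,0,0,1],[0,0.006,0,0,0,0,1],[0,0.006,0,0,0,0,1],[0,0.006,0,0,0,0,1]]]' >/dev/null; python3 st.py
python3 -m pendant '[[[0,0.006,0,0,0,0,1],[0,0.006,0,0,0,0,1],[0,0.006,0,0,0,0,1],[0,0.006,0,0,0,0,1],[0,0.005,0,0,0,0,1],[0,0.004,0,0,0,0,1],[0,0.002,0,0,0,0,1],[0,0,0,0,0,0,1]]]' >/dev/null; python3 st.py
```

```text
TCP turn mm [132.8 -15.3  37.5] tipz 18.470481838063044 F(turn) [ 0.2  2.  -0.5] gap 0.0 t 14.88 rot [180.  -0.   0.]
TCP turn mm [132.6 -32.7  37.5] tipz 18.493096293874643 F(turn) [0.2 0.2 0.3] gap 0.01 t 15.55 rot [180.  -0.   0.]
```

```bash
python3 -m pendant '[[[0,0.003,0,0,0,0,1],[0,0.003,0,0,0,0,1],[0,0.002,0,0,0,0,1],[0,0,0,0,0,0,1]]]' >/dev/null; python3 st.py
python3 -m pendant '[[[0,0.002,0,0,0,0,1],[0,0.002,0,0,0,0,1],[0,0,0,0,0,0,1]]]' >/dev/null; python3 st.py
```

```text
TCP turn mm [132.6 -36.6  37.5] tipz 18.49672343095906 F(turn) [ 0.2  0.5 -0.3] gap 0.01 t 15.88 rot [180.  -0.   0.]
TCP turn mm [132.6 -38.6  37.5] tipz 18.48149801061706 F(turn) [-0.3  0.3  0.2] gap 0.0 t 16.13 rot [180.  -0.   0.]
```

```bash
python3 -m pendant '[[[0,0.002,0,0,0,0,1],[0,0.002,0,0,0,0,1],[0,0,0,0,0,0,1]]]' >/dev/null; python3 st.py
python3 -m pendant '[[[0,0.002,0,0,0,0,1],[0,0.002,0,0,0,0,1],[0,0,0,0,0,0,1]]]' >/dev/null; python3 st.py
```

```text
TCP turn mm [132.7 -39.7  37.4] tipz 18.394193612610113 F(turn) [0.1 6.4 4.9] gap 0.01 t 16.38 rot [-179.9    0.     0. ]
TCP turn mm [132.7 -40.   37.3] tipz 18.26604286551631 F(turn) [ 0.1 22.  15.4] gap 0.01 t 16.63 rot [-179.6    0.     0. ]
```

Fence contact. I back off, re-seat against the end stop, then withdraw and look.

```bash
python3 -m pendant '[[[0,-0.015,0,0,0,0,1],[0,-0.015,0,0,0,0,1],[0.02,0,0,0,0,0,1],[0.016,0,0,0,0,0,1],[0.004,0,0,0,0,0,1],[0.003,0,0,0,0,0,1],[0.003,0,0,0,0,0,1],[0,0,0,0,0,0,1]]]' >/dev/null; python3 st.py
```

```text
TCP turn mm [154.8 -27.7  37.6] tipz 18.58160859896718 F(turn) [-7.6  1.2  4.3] gap 0.0 t 17.3 rot [180.    0.1   0. ]
```

```bash
python3 -m pendant '[[[-0.02,0,0,0,0,0,1],[-0.024,0.002,0,0,0,0,1],[0,0,0,0,0,0,1],[0,0,-0.05,0,0,0,1],[0,0,-0.08,0,0,0,1],[0,0,-0.08,0,0,0,1],[-0.05,0,-0.04,0,0,0,1],[-0.08,0,0,0,0,0,1],[0,0,0,0,0,0,1],[0,0,0,0,0,0,1]]]' >/dev/null; python3 st.py; python3 mc.py; python3 - <<'E'
from fit import *
p=snap("wrist");q=snap("scene");T=np.load("T.npy")
a=cv2.resize(q["image"][120:240,260:420],(560,420),interpolation=cv2.INTER_CUBIC)
cv2.imwrite("pics/w7.png",np.hstack([cv2.resize(x,(400,300)) for x in (p["image"],a)]))
E
```

```text
TCP turn mm [ 67.1 -28.5 162.7] tipz 143.71543462503715 F(turn) [ 0.2  0.2 -0.3] gap 0.01 t 18.13 rot [180.   -0.   -0.2]
0.86 ((133.92474365234375, -26.203643798828125), (100.91117858886719, 120.63420104980469), 89.70686340332031)
0.86 ((134.47926330566406, -26.203838348388672), (51.39411926269531, 60.639488220214844), 89.24958038330078)
```

View pics/w7.png

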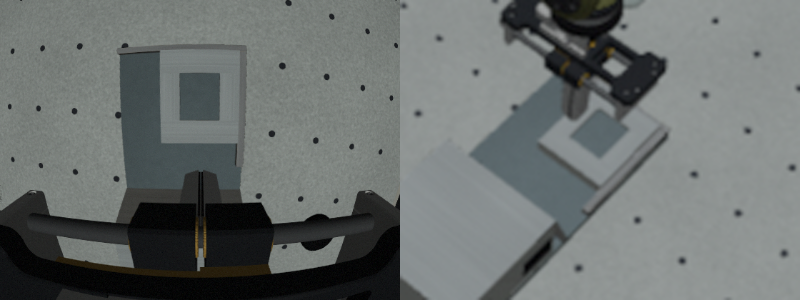

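The cover sits flat in the corner, sheet up, against the stop (left panel, row 50) and the fence (column 240). Its measured centre is (134, −26) mm against a home of (132, −25), within calibration, and the gripper is clear. I hand it in.

```bash
python3 -c "
from station import manip
print(manip.hand_in())"
```

```text
the job is handed in; nothing more can be done
None
```

I tipped the cover over the ramp onto its open side and slid it into the corner, where it touched both the end stop and the side fence. I then let go and handed the job in at about 18 s; nothing came near the tumbler, bottle or lens cap, though I did not re-measure them afterwards.

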